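Check a shoe last for length on the bench gauge and crate it

ROBOT

A 6-joint arm with a two-finger parallel gripper is mounted at the origin on the work surface. World frame = base frame: x ahead of the robot, y to its left, z up, the work surface at z = 0. Lengths are in m, angles in rad, forces in N, time in s.
With the tool pointing down it reaches from about 0.425 to 0.95 m from the base axis. Payload 3.5 kg.
Tool frame: the origin (TCP) lies at the very end of the fingers, on their centre line; the grasp point (between the pads) lies 19 mm behind it (ctrl.pinch_z is the distance from the TCP to the grasp point, in m); z points along the fingers, y is the line along which they close (so a half turn about z gives the same grasp; the last joint's range is limited). The gripper opens to 85 mm and grips with 20 to 120 N. Pads are 22 mm wide; open, the fingers measure 114 mm over their backs; the gripper's body (76 mm by 85 mm) begins 54 mm behind the grasp point. The pads swing forward as they close: fully open they stand 13 mm farther back than shut.
Start: joints at [1.133, 0.286, 1.577, -0, 1.279, -0.15], TCP at [0.192, 0.647, 0.231] pointing down, gripper open.
Joint ranges: [-2.77, 2.77], [-0.9, 2.22], [0.21, 2.48], [-1.53, 4.67], [0.24, 2.81], [-2.84, 2.84]. Speed limits (rad/s): [2.79, 2.79, 3.14, 3.14, 3.14, 3.14].

INTERFACE

Orientations are given as a unit quaternion [x, y, z, w].
In Python, from plant import ctrl gives the robot as it stands. The module is installed in compiled form; this text tells all that it offers.
- The arm moves only by the shell command python3 -m crank 'ROWS' [OPENING] [FORCE]. ROWS is JSON, a list of rows, each a list of 6 numbers: the shift along the tool's x, y, z in cm, then the turn, a rotation vector about the tool's x, y, z in rad. In form: [[tx, ty, tz, rx, ry, rz], ...]. A call has 1 to 10 rows; each row is the pose to reach, as a shift and turn from the pose commanded when the call began, along the tool's axes at that moment; what a row does not reach only later rows make up. A row lasts 1/10 s, in which the tool goes at most 50 mm and 8.59 degrees, less where a joint would pass 70% of its speed; a pose out of reach is approached as far as the arm can. A call with a gripper value outside its range is refused whole. OPENING is the opening, from 0 (shut) to 1 (fully open), set as the call begins (- or left out, the last holds). The fingers move at their own pace and stop on an object; FORCE is the grip in N (left out, the last holds). Time passes only in rows, so rows that repeat a pose let the fingers close. It gives the time, the measured TCP pose, the force, the opening and the grip force at its end, in the units of the state.
- ctrl.get_state(): the state, without advancing time (a new reading comes with each control period).
- ctrl.read_camera(name): name is "side" or "top" or "wrist"; returns (picture, depth): 420x560x3 uint8, blue, green, red; 420x560 float32, m along the optical axis (not along the pixel's ray), 0 where there is no reading.
- ctrl.camera_info(name): a dict with "K" (3x3 intrinsics, pixels), "origin" and "orientation" of the camera in the world. Camera axes: x right, y down, z forward; pixel columns grow to the right and rows downward; lengths in m; the calibration is good to about 2 mm. The wrist camera is an equidistant fisheye: a pixel r from the principal point sees the ray r / f radians off the axis. A picture is of the moment at which its call begins: read the wrist's pose just before it. camera_info takes no time and is no camera call; for the wrist camera it gives the pose at the moment of the call.
- ctrl.sign_off(): hands the job in; it is judged then, once.
The state is a dict: "time": time; "qpos": joint angles; "dq": joint speeds; "joint_efforts": joint torques, N m; "eef_pos": TCP position; "tcp_rot": TCP orientation; "contact_force": force on the tool from outside, world axes, zero at the start; "wrist_torque": the same for the moment, N m; "opening": opening from 0.0 (shut) to 1.0 (fully open); "finger_force": force on a finger pad.
Only numpy, scipy, OpenCV 4.12 (cv2) and the standard library are available. Lean on these libraries where they do the work, as an engineer would, in place of code of your own. Each camera call takes 0.05 s, during which the arm holds its last target. There are 200 camera calls.

TASK

Check the length of the green shoe last lying on the sloping bench gauge: slide the jaw by its red handle until it presses the last lightly against the spring anvil and the dial needle stays on the green arc for about a second, never letting it reach the red. Then slide the jaw back to its fully open end and set the last gently, sole down, on the cork pad in the free cell of the crate, lengthwise in the cell. Leave the other lasts and the things on the bench where they are.

Things in the scene. Friction and masses are not known exactly. Their poses are not given: they have to be found in the camera images.
- last: Green hard-plastic shoe last, 180 mm long, 62 wide, 96 high, about 0.36 kg. Origin: middle of its flat sole; x to the toe (tip at +90 mm, heel at -90 mm), z up out of the sole. At the start it lies sole down on the gauge's sloping bed, toe towards the jaw, its lower side at the fence, heel 8 to 45 mm from the anvil. Below z=42 mm it is wider than its upper block
- last_grip (a point): Good grip point in the green last's upper block, at x=-30, z=68 mm of last, same axes. The block has flat parallel sides 40 mm apart in y and spans x=-72 to +8 mm, z=42 to 88 mm; a steel stub 8 mm high stands on top of it
- gauge: Bench length gauge, fixed, base 190 x 490 mm. Origin: centre of its underside; x up the slope (away from the robot at yaw 0), y along the bed from jaw to anvil, z up. The bed, 135 x 420 mm, rises to +x at 30 degrees; its middle is at z=75 mm, its normal is (-0.5, 0, 0.866). A fence 15 mm high runs along the lower side, 32.5 mm down the slope from the bed's middle line
- light_bar (a point): Middle of the LED light bar, 26 x 26 x 330 mm along the gauge's y, above the upper side of the bed (centre at gauge x=46, y=85, z=265 mm), carried by one 22 mm post at gauge x=46, y=+232 mm. A gripper held upright over the last and closing across it strikes the bar; one held square to the bed (tilted 30 degrees) clears it
- anvil_face (a point): Centre of the face of the spring anvil, a steel disc 32 mm across, on the bed's middle line, 22 mm off the bed, at gauge y=+125 mm when free. It yields to +y by up to 15 mm, on a spring: about 1 N to start, 2.5 N at mid green, 4 N at the red. The last's heel presses on it
- dial (a point): Centre of the level round dial, 96 mm across, face up, its face at gauge z=140 mm, at gauge x=-24, y=+192 mm; white with a green arc and a red arc
- needle (a joint): Dial needle angle in rad, driven by the anvil: 0.12 rad per mm of anvil travel. 0 = no contact (points to -x of the gauge, black mark), growing clockwise from above; green arc 0.5 to 1.1, red arc from 1.4, stop at 1.8
- jaw (a joint): Position of the sliding jaw in m: 0 = fully open (stop), growing as it closes along the gauge's +y, up to 0.100. Its face is at gauge y = -130 mm + this value. It stays where it is left and drags with about 4 N. Jaw block: 64 mm wide, 45 mm long behind the face, 42 mm high off the bed. The needle starts to move at a reading of about 0.075
- jaw_handle (a point): Grip point on the axis of the jaw's red round handle, 76 mm off the bed. The handle is 26 mm in diameter, stands square to the bed on the jaw block, spans 42 to 102 mm off the bed, 22.5 mm behind the jaw's face. Site axes: x up the slope, y along the bed towards the anvil, z square to the bed
- crate: Open plywood crate, fixed, 226 x 304 x 50 mm, walls, floor and dividers 8 mm. Origin: centre of its underside; z up. Three cells side by side along y, centres at y=-98.7, 0, +98.7 mm, each 210 mm (x) by about 91 mm (y) inside
- pad: Cork pad, 190 x 76 x 3 mm, fixed on the floor of the free cell and centred in it: it marks the free cell. Origin: centre of its underside (its top is 3 mm above); x along the cell's length, as the crate's x
- last_yellow: Yellow last of the same shape and size, standing in another cell of the crate, lengthwise; leave it. Origin as last
- last_orange: Orange last of the same shape and size, standing in another cell of the crate, lengthwise; leave it. Origin as last
- hammer: Hammer, 240 mm, lying on the table; leave it
- tin: Round tin, 80 mm across, 110 mm high, standing; leave it
- jar: Jar, 64 mm across, 85 mm high, standing; leave it
- brush: Brush, 160 mm, lying; leave it
- screwdriver: Screwdriver, 190 mm, lying; leave it
There are look-alikes about, which are no part of the job. Of the things like the last, leave any that is pink; of the rest the larger one is meant.

How it is judged:
By the outcome, as a careful person would: the job done as asked, in the order asked, and still so for the second after the job is handed in, with the robot touching nothing.
It also fails if it takes over 70 s, if anything falls off the work surface, if the arm or the gripper's body presses on something with over 40 N, if the wrist force passes 120 N, or if a joint passes its speed limit or range.

## Working session

There is one attempt and no reset: what is moved stays moved. The work goes in short steps, Python scripts to look and compute and a shell command to move; the robot and the scene stay as the last step left them, time stands still between calls to the robot, and variables do not carry over. Pictures are saved under pics/ and viewed, at most 10 in all, crops included, and the job is handed in when it is done.

```bash
mkdir -p pics; cat > h.py <<'E'
import numpy as np, cv2
from scipy.spatial.transform import Rotation as R
from plant import ctrl
def cam(n):
    i=ctrl.camera_info(n); im,d=ctrl.read_camera(n)
    return im,d,np.array(i["K"]),np.array(i["origin"]),i["orientation"]
def rot(o):
    o=np.array(o,float); return o if o.shape==(3,3) else R.from_quat(o).as_matrix()
def cloud(n):
    im,d,K,o,q=cam(n); v,u=np.mgrid[:420,:560]
    x=(u-K[0,2])/K[0,0]; y=(v-K[1,2])/K[1,1]
    P=np.stack([x*d,y*d,d],-1)@rot(q).T+o
    P[d==0]=np.nan
    return im,P
E
python3 - <<'E'
from h import *
for n in("top","side"):
    im,P=cloud(n); cv2.imwrite(f"pics/{n}0.png",im); np.save(f"{n}0.npy",P); print(n,ctrl.camera_info(n))
print(ctrl.get_state(),ctrl.pinch_z)
E
```

```text
top {'K': array([[494.43807098,   0.        , 276.3215907 ],
       [  0.        , 494.43807098, 207.12626796],
       [  0.        ,   0.        ,   1.        ]]), 'origin': array([0.27465297, 0.02749161, 1.43203389]), 'orientation': array([ 0.7338062 , -0.67033239,  0.07646693, -0.07959747])}
side {'K': array([[506.31792764,   0.        , 284.54620959],
       [  0.        , 506.31792764, 211.54590666],
       [  0.        ,   0.        ,   1.        ]]), 'origin': array([ 0.04055109, -1.1569267 ,  1.02382474]), 'orientation': array([ 0.8618488 , -0.18164736,  0.08658604, -0.46553598])}
{'time': 0.1, 'qpos': array([ 1.13304015e+00,  2.87102585e-01,  1.57801508e+00, -2.77006606e-05,
        1.27861086e+00, -1.49992259e-01]), 'dq': array([ 0.00071597, -0.00126145, -0.00182116,  0.00088759, -0.00036759,
       -0.00103031]), 'joint_efforts': array([ 8.93316992e-04, -4.07294762e+01, -2.93699563e+01, -1.48872205e-04,
        3.37775724e-03, -1.14121661e-06]), 'eef_pos': array([0.1912909, 0.6467119, 0.2300769]), 'tcp_rot': array([ 1.43381985e-01,  9.89666846e-01, -1.02599465e-03, -2.96650917e-04]), 'contact_force': array([-0.03004162,  0.01333106,  0.02587434]), 'wrist_torque': array([-0.01054336, -0.02146727,  0.0055961 ]), 'finger_force': 0.0, 'opening': 0.9983067230088603} 0.0187
```

View pics/top0.png

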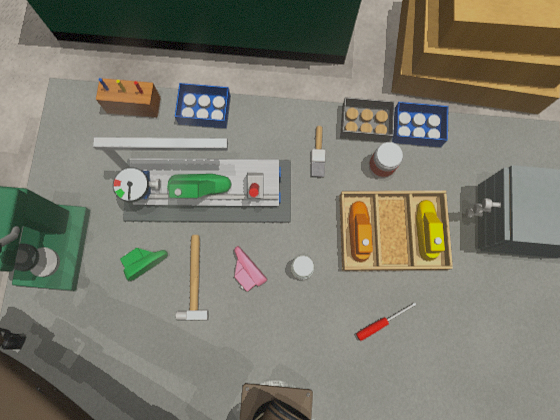

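View pics/side0.png

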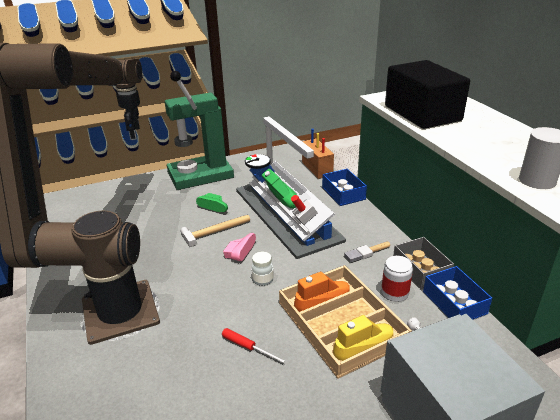

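Candidates for the last in the top view are green on the gauge at (198,186), about 62 px long; a smaller green one at (143,262), about 45 px; and a pink one at (250,268), which is excluded. The one on the gauge is the larger and lies as described. I'll confirm it in a crop and measure.

```bash
python3 - <<'E'
from h import *
im=cv2.imread("pics/top0.png"); P=np.load("top0.npy"); im2=cv2.imread("pics/side0.png"); P2=np.load("side0.npy")
cv2.imwrite("pics/crop.png",cv2.resize(im[125:295,85:305],None,fx=3.5,fy=3.5,interpolation=cv2.INTER_CUBIC))
hsv=cv2.cvtColor(im,cv2.COLOR_BGR2HSV); hs2=cv2.cvtColor(im2,cv2.COLOR_BGR2HSV)
v,u=np.mgrid[:420,:560]
def box(a,b,c,d): return (u>=a)&(u<b)&(v>=c)&(v<d)
def st(n,m,P=P):
    q=P[m]; q=q[np.isfinite(q).all(1)]; print(n,len(q),q.mean(0).round(4),np.percentile(q,[2,98],axis=0).round(3).tolist())
# light bar
m=box(88,235,130,156)&(P[...,2]>.24)&(P[...,2]<.31); st("bar",m)
r=cv2.minAreaRect(np.argwhere(m)[:,::-1].astype(np.float32)); print(r)
q=P[m]; c=q[:,:2].mean(0); w,V=np.linalg.eigh(np.cov((q[:,:2]-c).T)); print("bardir",V[:,1])
pr=(q[:,:2]-c)@V[:,1]; pn=(q[:,:2]-c)@V[:,0];print(c,pr.min(),pr.max(),pn.min(),pn.max())
# dial
m=box(105,155,160,210)&(abs(P[...,2]-.14)<.008); st("dial",m)
(cx,cy),rad=cv2.minEnclosingCircle(np.argwhere(m)[:,::-1].astype(np.float32)); print(cx,cy,rad)
# handle
red=(hsv[...,1]>150)&((hsv[...,0]<8)|(hsv[...,0]>172))
m=box(240,270,170,205)&red; st("handle",m); print(np.argwhere(m)[:,::-1].mean(0))
g=(hsv[...,1]>100)&(abs(hsv[...,0]-60)<15)
m=box(155,240,165,210)&g; st("green",m)
m=box(110,175,240,285)&g; st("smallgreen",m)
# bed plane
m=box(238,280,160,172)&(im.min(-1)>130); st("bed",m); q=P[m]; q=q[np.isfinite(q).all(1)]
cc=q.mean(0); U,S,Vt=np.linalg.svd(q-cc); print("n",Vt[2],S)
# pad, crate
cork=(hsv[...,0]>8)&(hsv[...,0]<25)&box(382,406,200,265)
st("pad",cork&(P[...,2]<.03))
m=box(335,460,185,275)&(abs(P[...,2]-.05)<.006); st("crate rim",m)
q=P[m][:,:2].astype(np.float32); print(cv2.minAreaRect(q*1000))
E
```

```text
bar 1698 [0.6669 0.3447 0.2752] [[0.646, 0.186, 0.257], [0.689, 0.5, 0.283]]
((160.0, 144.5), (13.0, 134.0), 90.0)
bardir [-0.08454866  0.99641935]
[0.66690378 0.34465279] -0.16543362452626945 0.1643925607063419 -0.017348791731334433 0.011359602784797272
dial 976 [0.5919 0.445  0.141 ] [[0.548, 0.401, 0.134], [0.639, 0.489, 0.147]]
127.55755615234375 180.67266845703125 22.01089859008789
handle 88 [0.6017 0.1104 0.1588] [[0.585, 0.101, 0.13], [0.626, 0.12, 0.172]]
[253.62921348 189.94382022]
green 1119 [0.6108 0.2617 0.1259] [[0.57, 0.189, 0.092], [0.65, 0.336, 0.16]]
smallgreen 746 [0.3957 0.4214 0.0374] [[0.35, 0.36, 0.02], [0.431, 0.467, 0.049]]
bed 489 [0.6882 0.1091 0.1006] [[0.672, 0.054, 0.09], [0.705, 0.164, 0.111]]
n [ 0.51997687  0.04540961 -0.85297246] [0.73441294 0.22023494 0.06081818]
pad 1549 [ 0.5509 -0.2987  0.0112] [[0.46, -0.332, 0.005], [0.644, -0.265, 0.017]]
crate rim 1592 [ 0.5456 -0.2987  0.0488] [[0.431, -0.451, 0.044], [0.671, -0.141, 0.055]]
((552.058349609375, -296.63470458984375), (226.4701385498047, 305.4441833496094), 5.431920528411865)
```

View pics/crop.png

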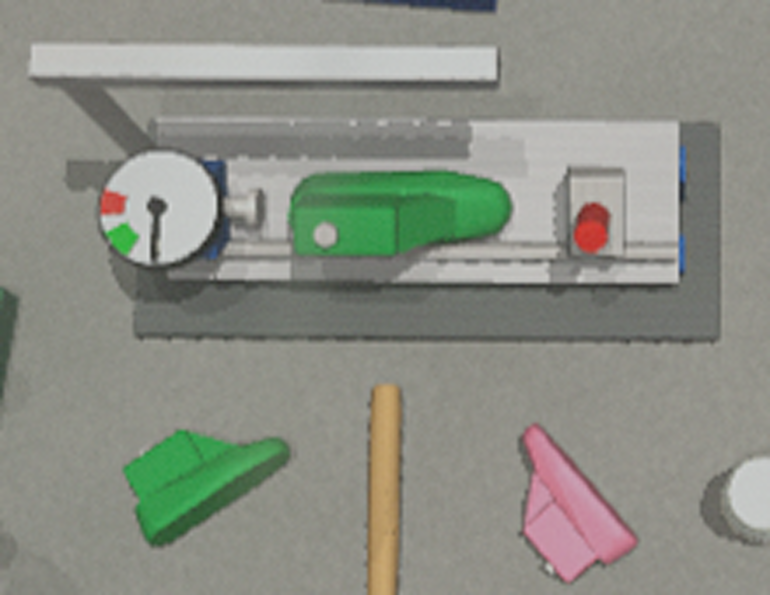

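The crop shows the full-size green last on the gauge with its toe at about (230,185), towards the jaw and its red handle at (254,192). The anvil and dial are on the left and the needle is at zero. Next I'll refine the gauge frame with ray casts.

```bash
cat >> h.py <<'E'
def ray(n,uv,z):
    i=ctrl.camera_info(n);K=np.array(i["K"]);o=np.array(i["origin"])
    d=rot(i["orientation"])@np.array([(uv[0]-K[0,2])/K[0,0],(uv[1]-K[1,2])/K[1,1],1]); return o+d*(z-o[2])/d[2]
def proj(n,p):
    i=ctrl.camera_info(n);K=np.array(i["K"]);c=rot(i["orientation"]).T@(np.array(p)-np.array(i["origin"])); c=K@c; return c[:2]/c[2]
E
python3 - <<'E'
from h import *
im=cv2.imread("pics/top0.png"); hsv=cv2.cvtColor(im,cv2.COLOR_BGR2HSV)
def cnt(m):
    c,_=cv2.findContours(m.astype(np.uint8),cv2.RETR_EXTERNAL,cv2.CHAIN_APPROX_NONE); return max(c,key=cv2.contourArea)
def sub(m,a,b,c,d):
    o=np.zeros(m.shape,bool); o[c:d,a:b]=m[c:d,a:b]; return o
# dial: white or saturated disc
m=sub((im.min(-1)>185)|(hsv[...,1]>120),105,149,160,206); c=cnt(m); print("dial ell",cv2.fitEllipse(cv2.convexHull(c)), cv2.minEnclosingCircle(c))
D=ray("top",cv2.fitEllipse(cv2.convexHull(c))[0],.14); print(D)
# bar top ends
m=sub(im.min(-1)>195,85,235,130,156); r=cv2.minAreaRect(cnt(m)); print("bartop",r); print(np.array([ray("top",p,.278) for p in cv2.boxPoints(r)]).round(4), ray("top",r[0],.278))
# bright red handle top
m=sub((hsv[...,2]>200)&(hsv[...,1]>150)&((hsv[...,0]<8)|(hsv[...,0]>172)),240,270,170,210); c=cnt(m); print("handle",cv2.minEnclosingCircle(c)); print(ray("top",cv2.minEnclosingCircle(c)[0],.163))
# green outline extremes in image
g=sub((hsv[...,1]>100)&(abs(hsv[...,0].astype(int)-60)<15),155,240,165,210); c=cnt(g)[:,0]; print("g",c.min(0),c.max(0))
E
```

```text
dial ell ((129.83389282226562, 183.9184112548828), (29.98796272277832, 32.82863235473633), 68.49222564697266) ((129.9014129638672, 184.04930114746094), 16.38493537902832)
[0.59265049 0.44642847 0.14      ]
bartop ((206.5, 142.5), (7.0, 37.0), 90.0)
[[0.6854 0.2768 0.278 ]
 [0.6937 0.186  0.278 ]
 [0.6756 0.1839 0.278 ]
 [0.6673 0.2744 0.278 ]] [0.68047483 0.23027038 0.278     ]
handle ((253.0, 190.0), 3.0000998973846436)
[0.60015616 0.11182675 0.163     ]
g [168 174] [230 197]
```

```bash
cat >> h.py <<'E'
YAW=0.0848; O=np.array([.632,.2567,0]); RG=R.from_euler('z',YAW).as_matrix()
def G(p): return (np.asarray(p)-O)@RG       # world->gauge
def W(p): return np.asarray(p)@RG.T+O
B=np.array([[.866,0,.5],[0,1,0],[-.5,0,.866]])  # rows: bed axes in gauge
def bed(p): return (G(p)-[0,0,.075])@B.T
def unbed(b): return W(np.asarray(b)@B+[0,0,.075])
E
python3 - <<'E'
from h import *
for n in("top","side"):
    im=cv2.imread(f"pics/{n}0.png"); P=np.load(n+"0.npy"); hsv=cv2.cvtColor(im,cv2.COLOR_BGR2HSV)
    b=bed(P); g=G(P)
    near=(abs(b[...,0])<.05)&(abs(b[...,1])<.22)
    red=(hsv[...,1]>130)&((hsv[...,0]<8)|(hsv[...,0]>172))&near&(b[...,1]<0)
    q=b[red]; print(n,"handle bed",len(q),np.median(q,0).round(4),np.percentile(q,[5,95],axis=0).round(4).tolist())
    t=red&(b[...,2]>.094); print(" top",t.sum(),b[t].mean(0).round(4))
    gr=(hsv[...,1]>100)&(abs(hsv[...,0].astype(int)-60)<15)&near&(b[...,1]<.13)
    q=b[gr]; print(" green",len(q),np.percentile(q,[1,5,50,95,99],axis=0).round(4).tolist())
    bd=(abs(g[...,0])<.1)&(g[...,1]<-.06)&(g[...,1]>-.125)&(b[...,0]>.0)&(b[...,0]<.06)&(im.min(-1)>110)
    print(" bed z",bd.sum(),np.median(b[bd][:,2]))
    ba=(g[...,2]>.25)&(g[...,2]<.29)&(abs(g[...,0]-.046)<.04)&(g[...,1]>-.12)&(g[...,1]<.28); q=g[ba]; 
    print(" bar",len(q),np.percentile(q,[1,50,99],axis=0).round(4).tolist(), "slope",np.polyfit(q[:,1],q[:,0],1) if len(q)>9 else 0)
    da=(np.hypot(g[...,0]+.024,g[...,1]-.192)<.065)&(abs(g[...,2]-.14)<.006); q=g[da]; print(" dial",len(q),np.percentile(q,[2,50,98],axis=0).round(4).tolist())
    jw=(b[...,1]<-.1)&(b[...,1]>-.2)&(abs(b[...,0])<.04)&(abs(b[...,2]-.042)<.005); q=b[jw]; print(" jawtop",len(q),np.percentile(q,[2,50,98],axis=0).round(4).tolist())
E
```

```text
top handle bed 99 [ 0.0068 -0.1429  0.1004] [[-0.0074, -0.1522, 0.0586], [0.0129, -0.133, 0.1055]]
 top 66 [ 0.0021 -0.1428  0.102 ]
 green 1119 [[-0.0188, -0.0688, 0.0085], [-0.015, -0.0602, 0.0169], [0.01, 0.0072, 0.0483], [0.0258, 0.0752, 0.0907], [0.0277, 0.084, 0.0929]]
 bed z 450 0.0002621217599453753
 bar 1689 [[0.0316, -0.0784, 0.2557], [0.0412, 0.0842, 0.2772], [0.0579, 0.2446, 0.2834]] slope [0.0006973  0.04220226]
 dial 905 [[-0.0684, 0.1469, 0.1352], [-0.0248, 0.189, 0.1411], [0.0186, 0.2341, 0.1454]]
 jawtop 216 [[-0.03, -0.1641, 0.0373], [0.0101, -0.1449, 0.0419], [0.0317, -0.1223, 0.0463]]
side handle bed 124 [ 0.002  -0.1523  0.0791] [[-0.0082, -0.1582, 0.0462], [0.0131, -0.1386, 0.1022]]
 top 39 [ 0.0027 -0.1478  0.0996]
 green 565 [[-0.0263, -0.0734, 0.0079], [-0.0241, -0.0614, 0.0154], [-0.0051, -0.0066, 0.0466], [0.0217, 0.0628, 0.088], [0.0277, 0.0788, 0.0908]]
 bed z 85 -0.0010391571357873891
 bar 593 [[0.0337, -0.0834, 0.2526], [0.0399, 0.0535, 0.2752], [0.0616, 0.243, 0.2818]] slope [-0.00419945  0.0438135 ]
 dial 253 [[-0.0653, 0.142, 0.1354], [-0.0241, 0.1828, 0.1413], [0.0204, 0.2312, 0.1454]]
 jawtop 146 [[-0.0286, -0.1693, 0.0373], [0.0011, -0.1523, 0.0408], [0.0342, -0.1218, 0.046]]
```

```bash
cat >> h.py <<'E'
def state():
    s=ctrl.get_state(); return s,np.array(s["eef_pos"]),rot(s["tcp_rot"])
def RT(yaxis,zaxis):
    y=np.array(yaxis,float);z=np.array(zaxis,float);z/=np.linalg.norm(z);y-=z*(y@z);y/=np.linalg.norm(y);return np.stack([np.cross(y,z),y,z],1)
RJ=RT(RG@[0,1,0],RG@[.5,0,-.866])
def go(p,Rt):
    s,e,r=state(); print("row",((r.T@(np.array(p)-e))*100).round(2).tolist(),R.from_matrix(r.T@Rt).as_rotvec().round(3).tolist(),"| t",round(s["time"],2),"q",s["qpos"].round(2).tolist())
E
python3 - <<'E'
from h import *
p=unbed([.002,-.145,.147]);print(p); go(p,RJ)
E
```

```text
[0.57277116 0.1061424  0.203302  ]
row [-51.92, -41.0, 2.75] [-0.1, -0.518, -0.363] | t 0.1 q [1.13, 0.29, 1.58, -0.0, 1.28, -0.15]
```

```bash
python3 -m crank '[[-5,-5,-3,0,0,0],[-10,-9,-3,0,0,0],[-15,-13,-3,0,-0.1,-0.1],[-20,-17,-3,0,-0.2,-0.2],[-25,-21,-3,-0.05,-0.3,-0.3],[-30,-25,-3,-0.1,-0.4,-0.36],[-35,-29,-3,-0.1,-0.52,-0.36],[-40,-33,-3,-0.1,-0.52,-0.36],[-45,-37,-3,-0.1,-0.52,-0.36],[-51.9,-41,0,-0.1,-0.518,-0.363]]' 1
python3 -m crank '[[0,0,0,0,0,0],[0,0,0,0,0,0]]'
python3 - <<'E'
from h import *
go(unbed([.002,-.145,.147]),RJ);go(unbed([.002,-.145,.057]),RJ)
E
```

```text
time: 1.1
eef_pos: [0.4707, 0.2369, 0.2553]
tcp_rot: [-0.041, 0.965, 0.013, 0.26]
contact_force: [0.3, 1.1, -0.4]
opening: 1.002
finger_force: 0.0
time: 1.3
eef_pos: [0.4704, 0.2368, 0.2536]
tcp_rot: [-0.039, 0.965, 0.012, 0.258]
contact_force: [-0.4, 0.8, -0.7]
opening: 1.002
finger_force: 0.0
row [-5.43, -13.86, 8.9] [0.0, -0.001, -0.005] | t 1.3 q [0.33, -0.32, 2.19, -0.18, 0.76, -1.22]
row [-5.44, -13.86, 17.9] [0.0, -0.001, -0.005] | t 1.3 q [0.33, -0.32, 2.19, -0.18, 0.76, -1.22]
```

```bash
python3 -m crank '[[-2,-4,3,0,0,0],[-4,-8,6,0,0,0],[-5.4,-12,8.9,0,0,0],[-5.4,-13.9,8.9,0,0,0],[-5.4,-13.9,8.9,0,0,0],[-5.4,-13.9,8.9,0,0,0]]'
python3 - <<'E'
from h import *
go(unbed([.002,-.145,.057]),RJ)
im,d=ctrl.read_camera("wrist"); im2,_=ctrl.read_camera("side")
cv2.imwrite("pics/a.png",np.vstack([cv2.resize(im,(400,300)),cv2.resize(im2[100:310,140:420],(400,300))]))
i=ctrl.camera_info("wrist");print(i)
E
```

```text
time: 1.9
eef_pos: [0.5724, 0.1091, 0.2037]
tcp_rot: [-0.041, 0.965, 0.013, 0.259]
contact_force: [-0.6, -0.2, -0.4]
opening: 0.999
finger_force: 0.0
row [0.01, -0.33, 9.04] [0.003, 0.0, -0.001] | t 1.9 q [-0.01, -0.14, 2.15, 0.08, 0.62, -1.72]
{'K': array([[325.1922621 ,   0.        , 281.9124025 ],
       [  0.        , 325.1922621 , 207.11690418],
       [  0.        ,   0.        ,   1.        ]]), 'origin': array([0.44125597, 0.09861916, 0.29422235]), 'orientation': array([0.62279393, 0.67874913, 0.28794657, 0.261752  ])}
```

View pics/a.png

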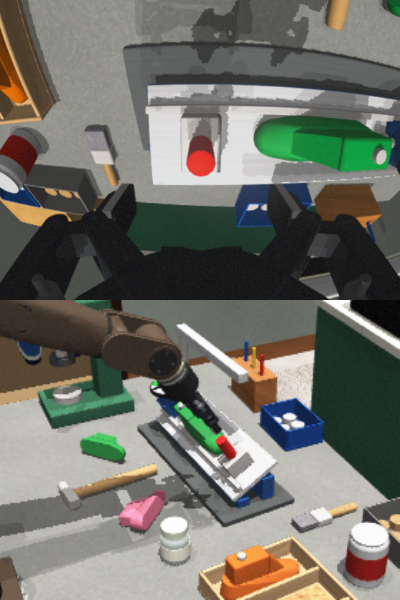

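The wrist view shows the red handle top at about (201,158), midway between the fingers (118 and 285), so I go straight down and grip.

```bash
python3 -m crank '[[0,0,3,0,0,0],[0,0,5.5,0,0,0],[0,0,7.5,0,0,0],[0,0,9,0,0,0],[0,0,9,0,0,0]]'
python3 -m crank '[[0,0,0,0,0,0],[0,0,0,0,0,0],[0,0,0,0,0,0],[0,0,0,0,0,0],[0,0,0,0,0,0],[0,0,0,0,0,0],[0,0,0,0,0,0],[0,0,0,0,0,0]]' 0.15 30
python3 - <<'E'
from h import *
s,e,r=state();print(bed(e)); print(s["contact_force"])
go(unbed([.002,-.065,.057]),RJ)
E
```

```text
time: 2.5
eef_pos: [0.6165, 0.1136, 0.1242]
tcp_rot: [-0.042, 0.965, 0.013, 0.257]
contact_force: [0.6, -0.1, -0.4]
opening: 0.999
finger_force: 0.0
time: 3.3
eef_pos: [0.6179, 0.1118, 0.1272]
tcp_rot: [-0.041, 0.965, 0.012, 0.259]
contact_force: [-5.3, 1.4, 6.2]
opening: 0.298
finger_force: 29.3
[ 0.0033146  -0.14317585  0.05836776]
[-5.29802514  1.4097825   6.22415804]
row [0.14, 7.82, 0.15] [0.002, 0.002, -0.001] | t 3.3 q [-0.0, 0.07, 2.1, 0.1, 0.45, -1.74]
```

```bash
python3 -m crank '[[0,0.4,0,0,0,0],[0,0.9,0,0,0,0],[0,1.4,0,0,0,0],[0,1.9,0,0,0,0],[0,2.4,0,0,0,0],[0,2.9,0,0,0,0],[0,3.4,0,0,0,0],[0,3.9,0,0,0,0],[0,4.4,0,0,0,0],[0,4.9,0,0,0,0]]'
python3 -m crank '[[0,0.3,0,0,0,0],[0,0.6,0,0,0,0],[0,0.9,0,0,0,0],[0,0.9,0,0,0,0],[0,0.9,0,0,0,0]]'
cat >> h.py <<'E'
def needle(n="top",save=None):
    im,_=ctrl.read_camera(n)
    c=W([-.024,.192,.141]); big=cv2.cvtColor(im,cv2.COLOR_BGR2GRAY).astype(float)
    # rectify dial: rows=-gx down, cols: -gy right ; 2px/mm
    a=np.arange(-48,48.1,.5); X,Y=np.meshgrid(a,a)
    pts=np.array([proj(n,W([-.024-y/1000,.192-x/1000,.14])) for x,y in [(-48,-48),(48,-48),(48,48),(-48,48)]],np.float32)
    H=cv2.getPerspectiveTransform(pts,np.float32([(0,0),(383,0),(383,383),(0,383)]))
    w=cv2.warpPerspective(im,H,(384,384),flags=cv2.INTER_CUBIC)
    if save: cv2.imwrite(save,w)
    g=cv2.cvtColor(w,cv2.COLOR_BGR2GRAY); v,u=np.mgrid[:384,:384]; 
    m=(g<100)&(np.hypot(u-192,v-192)<130)
    h=cv2.distanceTransform(m.astype(np.uint8),cv2.DIST_L2,5); hv,hu=np.unravel_index(h.argmax(),h.shape)
    q=np.argwhere(m&(np.hypot(u-hu,v-hv)>40))
    if not len(q): return None
    d=q.mean(0)-[hv,hu]; return round(float(np.arctan2(-d[1],d[0])),3),(int(hu),int(hv)),len(q)
E
python3 - <<'E'
from h import *
print(needle(save="pics/n1.png"),needle("side","pics/n2.png"))
a=np.hstack([cv2.imread("pics/n1.png"),cv2.imread("pics/n2.png")]);cv2.imwrite("pics/n.png",a)
s,e,r=state();print(bed(e),s["contact_force"]@RG)
E
```

```text
time: 4.3
eef_pos: [0.6139, 0.1591, 0.1272]
tcp_rot: [-0.041, 0.965, 0.011, 0.259]
contact_force: [-5.2, -9.8, 5.8]
opening: 0.296
finger_force: 29.7
time: 4.8
eef_pos: [0.6132, 0.168, 0.1272]
tcp_rot: [-0.04, 0.965, 0.011, 0.259]
contact_force: [-4.9, -5.5, 6.0]
opening: 0.299
finger_force: 29.6
(-0.006, (184, 184), 1507) (0.098, (191, 177), 45755)
[ 0.00335883 -0.08684079  0.05832652] [-5.65535579 -6.11608334  6.56038955]
```

View pics/n.png

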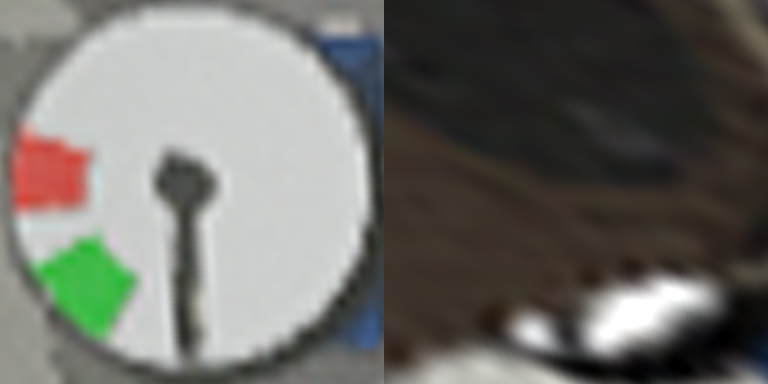

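The rectified dial is clearly visible from the top camera. The needle is at 0, the green arc is lower left and the red is at left.

```bash
python3 -m crank '[[0,0.2,0,0,0,0],[0,0.4,0,0,0,0],[0,0.6,0,0,0,0],[0,0.8,0,0,0,0],[0,0.8,0,0,0,0]]'
python3 -c "
from h import *
print(needle());s,e,r=state();print(bed(e),s['contact_force']@RG)"
```

```text
time: 5.4
eef_pos: [0.6125, 0.1757, 0.1272]
tcp_rot: [-0.04, 0.965, 0.011, 0.259]
contact_force: [-5.5, -7.2, 6.4]
opening: 0.297
finger_force: 29.6
(0.016, (186, 185), 1496)
[ 0.00337328 -0.07906226  0.05832964] [-5.46026734 -6.15665354  6.10637916]
```

```bash
python3 -m crank '[[0,0.1,0,0,0,0],[0,0.2,0,0,0,0],[0,0.3,0,0,0,0],[0,0.3,0,0,0,0]]'
python3 -c "
from h import *
print(needle());s,e,r=state();print(bed(e),s['contact_force']@RG)"
```

```text
time: 5.85
eef_pos: [0.6123, 0.1784, 0.1272]
tcp_rot: [-0.04, 0.965, 0.011, 0.259]
contact_force: [-6.1, -8.3, 6.1]
opening: 0.295
finger_force: 29.7
(0.095, (187, 185), 1652)
[ 0.00338199 -0.07637494  0.05832487] [-5.36025611 -8.66766954  6.82927589]
```

Contact has begun: 0.1 rad is about 0.8 mm of travel. I'll go 4 mm, then fine-tune.

```bash
python3 -m crank '[[0,0.1,0,0,0,0],[0,0.2,0,0,0,0],[0,0.3,0,0,0,0],[0,0.4,0,0,0,0],[0,0.4,0,0,0,0]]'
python3 -c "
from h import *
print(needle());s,e,r=state();print(bed(e),s['contact_force']@RG)"
```

```text
time: 6.4
eef_pos: [0.612, 0.1821, 0.1272]
tcp_rot: [-0.04, 0.965, 0.01, 0.259]
contact_force: [-5.1, -10.2, 6.8]
opening: 0.298
finger_force: 29.8
(0.467, (181, 184), 1527)
[ 0.00338509 -0.07266564  0.05832928] [ -5.47855792 -10.62194893   7.69256319]
```

```bash
python3 -m crank '[[0,0.1,0,0,0,0],[0,0.2,0,0,0,0],[0,0.27,0,0,0,0],[0,0.27,0,0,0,0]]'
python3 -c "
from h import *
print(needle(save='pics/n3.png'));s,e,r=state();print(bed(e),s['contact_force']@RG)"
python3 -m crank '[[0,0,0,0,0,0],[0,0,0,0,0,0],[0,0,0,0,0,0],[0,0,0,0,0,0],[0,0,0,0,0,0],[0,0,0,0,0,0],[0,0,0,0,0,0],[0,0,0,0,0,0],[0,0,0,0,0,0],[0,0,0,0,0,0]]'
python3 -c "
from h import *
print(needle())"

```

```text
time: 6.85
eef_pos: [0.6118, 0.1846, 0.1272]
tcp_rot: [-0.04, 0.965, 0.01, 0.259]
contact_force: [-5.9, -11.1, 6.6]
opening: 0.297
finger_force: 29.8
(0.717, (181, 183), 1602)
[ 0.00339279 -0.07014398  0.05834002] [ -6.44130855 -10.23278565   6.8508389 ]
time: 7.9
eef_pos: [0.6118, 0.1846, 0.1272]
tcp_rot: [-0.04, 0.965, 0.01, 0.259]
contact_force: [-5.2, -11.1, 6.6]
opening: 0.292
finger_force: 29.8
(0.71, (180, 182), 1610)
```

View pics/n3.png

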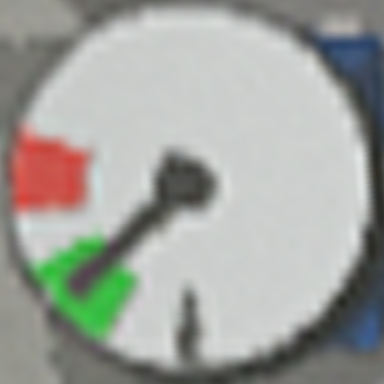

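The needle stands mid-green in the picture and has held there for over a second. I'll dwell a bit longer, then slide the jaw back.

```bash
python3 -m crank '[[0,0,0,0,0,0],[0,0,0,0,0,0],[0,0,0,0,0,0],[0,0,0,0,0,0],[0,-0.3,0,0,0,0],[0,-0.8,0,0,0,0],[0,-1.4,0,0,0,0],[0,-2,0,0,0,0],[0,-2.6,0,0,0,0],[0,-3.2,0,0,0,0]]'
python3 -m crank '[[0,-0.6,0,0,0,0],[0,-1.2,0,0,0,0],[0,-1.8,0,0,0,0],[0,-2.4,0,0,0,0],[0,-3,0,0,0,0],[0,-3.6,0,0,0,0],[0,-4.1,0,0,0,0],[0,-4.5,0,0,0,0],[0,-4.7,0,0,0,0],[0,-4.7,0,0,0,0]]'
python3 -m crank '[[0,-0.1,0,0,0,0],[0,-0.2,0,0,0,0],[0,-0.3,0,0,0,0],[0,-0.4,0,0,0,0],[0,-0.4,0,0,0,0]]'
python3 -c "
from h import *
s,e,r=state();print(bed(e),s['contact_force']@RG)"
```

```text
time: 8.95
eef_pos: [0.6142, 0.1559, 0.1272]
tcp_rot: [-0.041, 0.965, 0.013, 0.26]
contact_force: [-4.2, 3.9, 4.6]
opening: 0.296
finger_force: 29.7
time: 9.95
eef_pos: [0.6182, 0.1087, 0.1272]
tcp_rot: [-0.04, 0.965, 0.012, 0.259]
contact_force: [-6.5, 2.1, 6.7]
opening: 0.302
finger_force: 29.8
time: 10.45
eef_pos: [0.6185, 0.105, 0.1272]
tcp_rot: [-0.041, 0.965, 0.013, 0.259]
contact_force: [-4.7, 2.3, 6.2]
opening: 0.297
finger_force: 29.9
[ 0.00328719 -0.14998383  0.05834928] [-4.53981182  2.67139112  6.20380849]
```

Not at the stop yet; I'll continue until the force rises.

```bash
python3 -m crank '[[0,-0.1,0,0,0,0],[0,-0.2,0,0,0,0],[0,-0.3,0,0,0,0],[0,-0.3,0,0,0,0]]'
python3 -m crank '[[0,-0.1,0,0,0,0],[0,-0.2,0,0,0,0],[0,-0.2,0,0,0,0]]'
python3 -c "
from h import *
s,e,r=state();print(bed(e),s['contact_force']@RG)"
```

```text
time: 10.85
eef_pos: [0.6187, 0.1027, 0.1272]
tcp_rot: [-0.04, 0.965, 0.013, 0.259]
contact_force: [-4.4, 6.7, 6.1]
opening: 0.296
finger_force: 30.0
time: 11.15
eef_pos: [0.6186, 0.1027, 0.1272]
tcp_rot: [-0.041, 0.965, 0.015, 0.259]
contact_force: [-3.5, 15.1, 5.1]
opening: 0.296
finger_force: 30.4
[ 0.00324329 -0.1523417   0.05835077] [-2.15830334 15.38479934  5.07357346]
```

The jaw is at the stop: the force rises with no travel, and the handle is at bed y = -0.1523 against the nominal -0.1525. I'll relax, release and retreat.

```bash
python3 -m crank '[[0,0.15,0,0,0,0],[0,0.15,0,0,0,0]]'
python3 -m crank '[[0,0,0,0,0,0],[0,0,0,0,0,0],[0,0,0,0,0,0],[0,0,0,0,0,0],[0,0,0,0,0,0],[0,0,0,0,0,0]]' 1
python3 -m crank '[[0,0,-2,0,0,0],[0,0,-5,0,0,0],[0,0,-9,0,0,0],[0,0,-12,0,0,0],[0,0,-12,0,0,0],[0,0,-12,0,0,0]]'
python3 - <<'E'
from h import *
for n in("top","side"):
    im,P=cloud(n); cv2.imwrite(f"pics/{n}1.png",im); hsv=cv2.cvtColor(im,cv2.COLOR_BGR2HSV); b=bed(P)
    near=(abs(b[...,0])<.05)&(abs(b[...,1])<.22)
    red=(hsv[...,1]>130)&((hsv[...,0]<8)|(hsv[...,0]>172))&near&(b[...,1]<0); print(n,"handle",b[red].mean(0) if red.any() else 0)
    gr=(hsv[...,1]>100)&(abs(hsv[...,0].astype(int)-60)<15)&near&(b[...,1]<.145)&(b[...,2]>.004)
    q=b[gr]; print(" green",len(q),np.percentile(q,[1,50,99],axis=0).round(4).tolist())
    for lo,hi in((.005,.04),(.05,.08),(.083,.095)):
        k=q[(q[:,2]>lo)&(q[:,2]<hi)]; print("  ",lo,len(k),np.percentile(k,[1,50,99],axis=0).round(4).tolist() if len(k) else 0)
    st=near&(b[...,2]>.09)&(b[...,2]<.105)&(b[...,1]>0)&(b[...,1]<.13)&(hsv[...,1]<60); print(" stub",st.sum(),b[st].mean(0) if st.any() else 0)
print(needle())
E
```

```text
time: 11.35
eef_pos: [0.6187, 0.1028, 0.1272]
tcp_rot: [-0.041, 0.965, 0.013, 0.259]
contact_force: [-4.2, 7.8, 6.8]
opening: 0.293
finger_force: 30.2
time: 11.95
eef_pos: [0.6187, 0.1006, 0.1259]
tcp_rot: [-0.04, 0.965, 0.012, 0.259]
contact_force: [-0.8, 1.0, -1.7]
opening: 0.998
finger_force: 0.0
time: 12.55
eef_pos: [0.5589, 0.0955, 0.2306]
tcp_rot: [-0.04, 0.965, 0.012, 0.26]
contact_force: [-0.2, -0.6, -0.1]
opening: 0.998
finger_force: 0.0
top handle [ 0.0048717  -0.1526247   0.09167306]
 green 1108 [[-0.0184, -0.0427, 0.0098], [0.009, 0.0335, 0.0474], [0.0276, 0.1192, 0.0928]]
   0.005 478 [[-0.0193, -0.044, 0.0088], [0.0168, -0.0037, 0.0283], [0.028, 0.1196, 0.0397]]
   0.05 178 [[-0.0174, 0.008, 0.0505], [0.0064, 0.0246, 0.066], [0.018, 0.11, 0.0797]]
   0.083 331 [[-0.0185, 0.0336, 0.0832], [0.0013, 0.0669, 0.0878], [0.0175, 0.1117, 0.0934]]
 stub 33 [-0.00296584  0.08636982  0.09588936]
side handle [ 0.00210111 -0.16145955  0.07815685]
 green 537 [[-0.0268, -0.1951, 0.0075], [-0.0069, 0.0121, 0.0434], [0.024, 0.1055, 0.2388]]
   0.005 255 [[-0.0268, -0.0507, 0.0062], [-0.0087, -0.0147, 0.0252], [0.0255, 0.0962, 0.0396]]
   0.05 124 [[-0.0208, 0.0035, 0.0505], [-0.0042, 0.0227, 0.0653], [0.0151, 0.0968, 0.0798]]
   0.083 83 [[-0.0186, 0.0306, 0.083], [-0.0077, 0.0617, 0.0858], [0.0094, 0.1075, 0.093]]
 stub 14 [-0.00042436  0.08193563  0.09445244]
(0.699, (181, 182), 1561)
```

The jaw is at the stop. The last is still resting against the anvil, with yc ≈ 0.041 in bed coordinates. Next I turn the gripper across the last and go above it.

```bash
cat >> h.py <<'E'
RL=RT(RG@[.866,0,.5],RG@[.5,0,-.866])
E
python3 - <<'E'
from h import *
go(unbed([-.0005,.071,.16]),RL)
E
```

```text
row [0.18, 22.53, 1.64] [-0.0, -0.004, 1.569] | t 12.7 q [-0.04, -0.21, 2.16, 0.1, 0.68, -1.75]
```

```bash
python3 -m crank '[[0.2,2,0,0,0,0.15],[0.2,4,0,0,0,0.3],[0.2,6.5,0,0,0,0.45],[0.2,9,0,0,0,0.6],[0.2,11.5,0,0,0,0.75],[0.2,14,0,0,0,0.9],[0.2,16.5,0,0,0,1.05],[0.2,19,0,0,0,1.2],[0.2,21,0,0,0,1.35],[0.2,22.5,1,0,-0.004,1.5]]'
python3 -m crank '[[0,0,0,0,0,0.05],[0,0,0,0,0,0.069],[0,0,0,0,0,0.069]]'
python3 - <<'E'
from h import *
go(unbed([-.0005,.071,.16]),RL);go(unbed([-.0005,.071,.049]),RL)
E
```

```text
time: 13.7
eef_pos: [0.543, 0.3218, 0.22]
tcp_rot: [0.608, 0.75, 0.181, 0.187]
contact_force: [0.2, -0.2, -0.1]
opening: 0.998
finger_force: 0.0
time: 14.0
eef_pos: [0.5428, 0.3199, 0.2192]
tcp_rot: [0.632, 0.73, 0.185, 0.181]
contact_force: [-0.4, 0.9, 0.6]
opening: 0.999
finger_force: 0.0
row [0.05, -0.03, 0.66] [0.001, 0.001, 0.06] | t 14.0 q [0.44, -0.01, 2.0, -0.28, 0.68, 0.47]
row [0.06, -0.03, 11.76] [0.001, 0.001, 0.06] | t 14.0 q [0.44, -0.01, 2.0, -0.28, 0.68, 0.47]
```

```bash
python3 -m crank '[[0,-0.1,2,0,0,0.06],[0,-0.1,5,0,0,0.06],[0,-0.1,7.5,0,0,0.06],[0,-0.1,9.5,0,0,0.06],[0,-0.1,11,0,0,0.06],[0,-0.1,11.7,0,0,0.06],[0,-0.1,11.7,0,0,0.06]]'
python3 -m crank '[[0,0,0,0,0,0],[0,0,0,0,0,0],[0,0,0,0,0,0],[0,0,0,0,0,0],[0,0,0,0,0,0],[0,0,0,0,0,0],[0,0,0,0,0,0]]' 0.3 40
python3 - <<'E'
from h import *
s,e,r=state();print(bed(e),s['contact_force']@RG,(r.T@RL).round(3).tolist())
E
```

```text
time: 14.7
eef_pos: [0.6006, 0.3242, 0.1178]
tcp_rot: [0.654, 0.711, 0.191, 0.176]
contact_force: [0.4, 0.7, -0.7]
opening: 0.999
finger_force: 0.0
time: 15.4
eef_pos: [0.5994, 0.3247, 0.1191]
tcp_rot: [0.654, 0.711, 0.19, 0.176]
contact_force: [-5.3, -1.1, 2.5]
opening: 0.469
finger_force: 40.9
[-0.00111395  0.07047983  0.05155657] [-5.36174719 -0.6798944   2.47237971] [[1.0, 0.0, 0.001], [-0.0, 1.0, -0.0], [-0.001, 0.0, 1.0]]
```

Gripped: the opening is 39.9 mm, which matches the block. I'll lift along the bed normal, check the crate pose from the first picture, and compute the placing.

```bash
python3 -m crank '[[0,0,-0.5,0,0,0],[0,0,-1.5,0,0,0],[0,0,-3,0,0,0],[0,0,-5,0,0,0],[0,0,-8,0,0,0],[0,0,-11,0,0,0],[0,0,-14,0,0,0],[0,0,-16,0,0,0],[0,0,-16,0,0,0]]'
python3 - <<'E'
from h import *
im=cv2.imread("pics/top0.png"); P=np.load("top0.npy")
# rim extents by robust: points z .044-.056 within the crate region, wall faces in rough crate frame
y0=.0948; c0=np.array([.552,-.2967]); Rc=R.from_euler('z',y0).as_matrix()[:2,:2]
m=np.zeros((420,560),bool); m[185:275,335:460]=1; m&=abs(P[...,2]-.05)<.006
l=(P[m][:,:2]-c0)@Rc
for y in(-.148,-.049,.049,.148):
    k=l[(abs(l[:,1]-y)<.008)&(abs(l[:,0])<.1)]; print(y,len(k),np.polyfit(k[:,0],k[:,1],1).round(4))
for x in(-.109,.109):
    k=l[(abs(l[:,0]-x)<.008)&(abs(l[:,1])<.14)]; print(x,len(k),np.polyfit(k[:,1],k[:,0],1).round(4))
s,e,r=state();print(e,s['contact_force'],s["opening"],s["finger_force"])
E
```

```text
time: 16.3
eef_pos: [0.5202, 0.319, 0.2611]
tcp_rot: [0.653, 0.71, 0.195, 0.176]
contact_force: [0.5, 0.2, -3.2]
opening: 0.468
finger_force: 41.4
-0.148 222 [ 0.0019 -0.1466]
-0.049 105 [ 0.0029 -0.0485]
0.049 93 [0.0065 0.0502]
0.148 190 [0.0023 0.1485]
-0.109 285 [-0.0047 -0.1095]
0.109 290 [-0.0043  0.108 ]
[0.5202287  0.31898978 0.26109133] [ 0.5165622   0.17696802 -3.22716475] 0.4675787151942045 41.41628444194794
```

```bash
cat >> h.py <<'E'
def RD(yaw): return RT([-np.sin(yaw),np.cos(yaw),0],[0,0,-1])   # tool x = -(cos,sin)
RC=RD(.098); PC=np.array([.5223,-.2987,.0626])
E
python3 -c "
from h import *
go([.5,.22,.28],RD(.0848-np.pi/2))"
```

```text
row [-9.69, -1.48, -3.11] [0.531, -0.004, -0.001] | t 16.3 q [0.46, -0.1, 2.0, -0.27, 0.76, 0.53]
```

```bash
python3 -m crank '[[-0.5,-0.3,-1,0.05,0,0],[-1.5,-0.6,-2,0.13,0,0],[-3,-0.9,-3,0.22,0,0],[-4.5,-1.2,-3.1,0.31,0,0],[-6,-1.5,-3.1,0.4,0,0],[-8,-1.5,-3.1,0.48,0,0],[-9.7,-1.5,-3.1,0.53,0,0],[-9.7,-1.5,-3.1,0.53,0,0],[-9.7,-1.5,-3.1,0.53,0,0]]'
python3 -c "
from h import *
go([.48,-.02,.28],RD(.098-np.pi/4)); go(PC+[0,0,.2],RC)"
```

```text
time: 17.2
eef_pos: [0.5003, 0.2189, 0.2751]
tcp_rot: [0.677, 0.736, -0.001, -0.002]
contact_force: [0.0, -0.3, -4.4]
opening: 0.466
finger_force: 41.5
row [-23.64, -4.0, -0.5] [-0.004, -0.003, -0.801] | t 17.2 q [0.23, -0.03, 1.84, 0.0, 1.33, 0.14]
row [-51.77, -2.07, 1.19] [-0.003, -0.005, -1.586] | t 17.2 q [0.23, -0.03, 1.84, 0.0, 1.33, 0.14]
```

```bash
python3 -m crank '[[-1,0,0,0,0,-0.05],[-3,-0.5,0,0,0,-0.15],[-5.5,-1,0,0,0,-0.25],[-8,-1.5,0,0,0,-0.35],[-11,-2,0,0,0,-0.45],[-14,-2.5,0,0,0,-0.55],[-17,-3,0,0,0,-0.65],[-20,-3.5,0,0,0,-0.75],[-22.5,-4,0,0,0,-0.8],[-23.6,-4,0,0,0,-0.8]]'
python3 -c "
from h import *
go([.5,-.16,.27],RD(.098-.3));go(PC+[0,0,.2],RC)"
```

```text
time: 18.2
eef_pos: [0.4797, -0.0203, 0.2761]
tcp_rot: [0.337, 0.941, -0.0, -0.002]
contact_force: [-0.2, -0.3, -4.7]
opening: 0.462
finger_force: 41.6
row [-10.44, -9.51, 0.6] [-0.001, -0.003, -0.486] | t 18.2 q [-0.25, -0.19, 1.99, -0.0, 1.34, -1.14]
row [-20.97, -18.81, 1.33] [-0.001, -0.003, -0.786] | t 18.2 q [-0.25, -0.19, 1.99, -0.0, 1.34, -1.14]
```

```bash
python3 -m crank '[[-1,-1,0,0,0,-0.05],[-3,-3,0,0,0,-0.15],[-5.5,-5,0,0,0,-0.25],[-8,-7.5,0,0,0,-0.35],[-11,-10,0,0,0,-0.45],[-14,-12.5,0,0,0,-0.55],[-17,-15,0,0,0,-0.65],[-19.5,-17.5,0.5,0,0,-0.75],[-21,-18.8,1,0,0,-0.786],[-21,-18.8,1.3,0,0,-0.786]]'
python3 -m crank '[[0,0,0,0,0,0],[0,0,0,0,0,0],[0,0,0,0,0,0]]'
python3 - <<'E'
from h import *
go(PC+[0,0,.08],RC)
ims=[ctrl.read_camera(n)[0] for n in("wrist","side")]
cv2.imwrite("pics/b.png",np.hstack([cv2.resize(i,(400,300)) for i in ims]))
E
```

```text
time: 19.2
eef_pos: [0.5237, -0.2995, 0.2619]
tcp_rot: [-0.048, 0.999, 0.0, -0.002]
contact_force: [0.8, 0.1, -4.6]
opening: 0.469
finger_force: 41.6
time: 19.5
eef_pos: [0.5237, -0.2968, 0.2637]
tcp_rot: [-0.05, 0.999, 0.0, -0.001]
contact_force: [0.2, 0.5, -3.6]
opening: 0.468
finger_force: 41.6
row [0.13, -0.19, 12.11] [0.001, -0.003, 0.002] | t 19.5 q [-0.68, 0.1, 1.73, -0.0, 1.31, -2.35]
```

View pics/b.png

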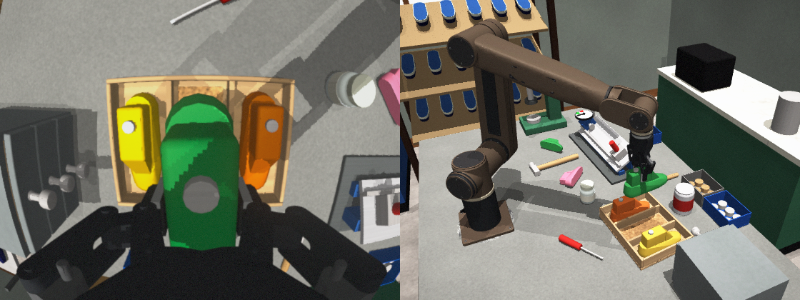

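The views show the last level, toe away from the robot, over the empty middle cell between orange and yellow. Lowering.

```bash
python3 -m crank '[[0.1,-0.2,2,0,0,0],[0.1,-0.2,4.5,0,0,0],[0.1,-0.2,7,0,0,0],[0.1,-0.2,9.5,0,0,0],[0.1,-0.2,11.5,0,0,0],[0.1,-0.2,12.1,0,0,0],[0.1,-0.2,12.1,0,0,0],[0.1,-0.2,12.1,0,0,0]]'
python3 -c "
from h import *
go(PC,RC); print(state()[0]['contact_force'])"
```

```text
time: 20.4
eef_pos: [0.523, -0.3005, 0.1439]
tcp_rot: [-0.05, 0.999, -0.001, -0.001]
contact_force: [0.4, 0.0, -2.9]
opening: 0.468
finger_force: 41.6
row [0.04, 0.2, 8.13] [-0.001, -0.002, 0.001] | t 20.4 q [-0.69, 0.22, 1.83, -0.0, 1.1, -2.36]
[ 0.42348127  0.03839698 -2.93673777]
```

```bash
python3 -m crank '[[0,0.2,1.5,0,0,0],[0,0.2,3,0,0,0],[0,0.2,4.5,0,0,0],[0,0.2,5.8,0,0,0],[0,0.2,6.8,0,0,0],[0,0.2,7.4,0,0,0],[0,0.2,7.7,0,0,0],[0,0.2,7.7,0,0,0],[0,0.2,7.7,0,0,0]]'
python3 -c "
from h import *
go(PC,RC); print(state()[0]['contact_force'])"
```

```text
time: 21.3
eef_pos: [0.5221, -0.2984, 0.066]
tcp_rot: [-0.049, 0.999, -0.0, -0.001]
contact_force: [-0.6, 0.2, -3.9]
opening: 0.469
finger_force: 41.6
row [-0.02, -0.03, 0.34] [-0.0, -0.003, 0.001] | t 21.3 q [-0.69, 0.31, 1.87, -0.0, 0.96, -2.36]
[-0.55077761  0.24049483 -3.9342742 ]
```

```bash
python3 -m crank '[[0,0,0.05,0,0,0],[0,0,0.1,0,0,0],[0,0,0.15,0,0,0],[0,0,0.2,0,0,0],[0,0,0.2,0,0,0]]'
python3 -m crank '[[0,0,0.05,0,0,0],[0,0,0.1,0,0,0],[0,0,0.1,0,0,0]]'
```

```text
time: 21.8
eef_pos: [0.5217, -0.2981, 0.0635]
tcp_rot: [-0.05, 0.999, 0.0, -0.002]
contact_force: [-0.2, -0.4, -2.1]
opening: 0.466
finger_force: 41.8
time: 22.1
eef_pos: [0.5217, -0.2982, 0.0632]
tcp_rot: [-0.05, 0.999, 0.0, -0.002]
contact_force: [-3.3, 0.0, 2.2]
opening: 0.464
finger_force: 42.3
```

Contact is felt (force from -3.9 to +2.2 N). I'll seat it a touch more, then open.

```bash
python3 -m crank '[[0,0,0.04,0,0,0],[0,0,0.04,0,0,0]]'
python3 -m crank '[[0,0,0,0,0,0],[0,0,0,0,0,0],[0,0,0,0,0,0],[0,0,0,0,0,0],[0,0,0,0,0,0]]' 0.85
python3 -m crank '[[0,0,-1,0,0,0],[0,0,-3,0,0,0],[0,0,-6,0,0,0],[0,0,-10,0,0,0],[0,0,-14,0,0,0],[0,0,-18,0,0,0],[0,0,-18,0,0,0],[0,0,-18,0,0,0]]'
python3 - <<'E'
from h import *
im,P=cloud("top"); im2,P2=cloud("side"); w,_=ctrl.read_camera("wrist")
cv2.imwrite("pics/c.png",np.vstack([np.hstack([cv2.resize(i,(400,300)) for i in(im,im2)]),np.hstack([cv2.resize(w,(400,300)),cv2.resize(im2[250:385,265:445],(400,300))])]))
hsv=cv2.cvtColor(im2,cv2.COLOR_BGR2HSV); g=(hsv[...,1]>100)&(abs(hsv[...,0].astype(int)-60)<15)
l=(P2-[.5512,-.2959,0])@R.from_euler('z',.098).as_matrix()
m=g&(abs(l[...,0])<.12)&(abs(l[...,1])<.06); print(m.sum(),np.percentile(l[m],[1,50,99],axis=0).round(4).tolist())
E
```

```text
time: 22.3
eef_pos: [0.5217, -0.2983, 0.0631]
tcp_rot: [-0.05, 0.999, 0.0, -0.002]
contact_force: [-4.4, 1.7, 5.6]
opening: 0.466
finger_force: 42.6
time: 22.8
eef_pos: [0.5218, -0.298, 0.0618]
tcp_rot: [-0.049, 0.999, 0.0, -0.002]
contact_force: [-0.4, 0.3, 0.1]
opening: 0.85
finger_force: 0.0
time: 23.6
eef_pos: [0.5229, -0.2986, 0.2443]
tcp_rot: [-0.049, 0.999, -0.001, -0.0]
contact_force: [0.2, -0.2, -0.8]
opening: 0.848
finger_force: 0.0
1387 [[-0.0865, -0.0294, 0.0193], [-0.0284, -0.019, 0.0552], [0.0779, 0.0147, 0.1025]]
```

View pics/c.png

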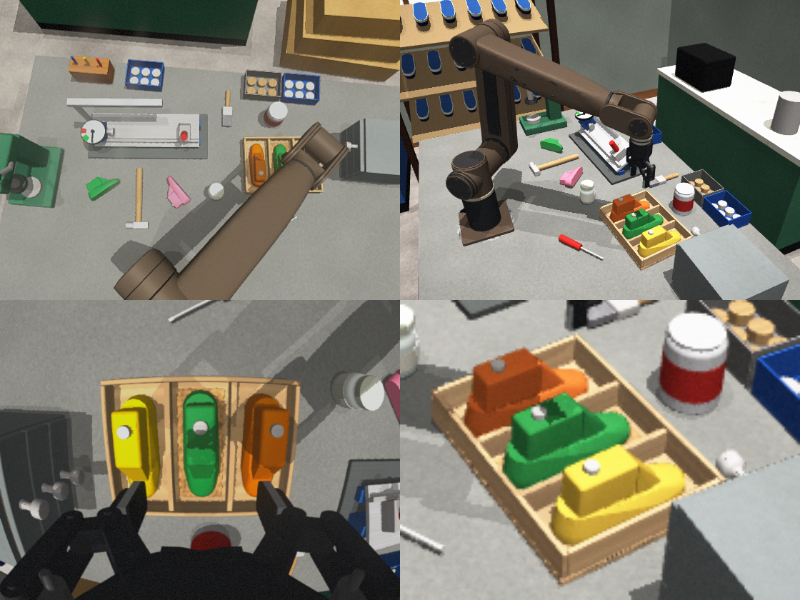

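The last sits sole down, centred and lengthwise on the pad between orange and yellow. Its top measures about 0.10 m, as expected. The jaw is open, everything else is undisturbed, and the gripper is clear, so I'm handing in.

```bash
python3 -c "
from plant import ctrl
print(ctrl.sign_off())"
```

```text
the job is handed in; nothing more can be done
None
```

The green last was gauged with the needle held in the green for over a second, the jaw was slid back to its open stop, and the last now stands sole down, lengthwise on the cork pad; I handed the job in at about 24 s.

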